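Set suction and wedge up the screen of a vacuum printing base

ROBOT

A 6-joint arm with a two-finger parallel gripper is mounted at the origin on a cart in front of the work surface, level with it; the furniture and walls round the work are solid. World frame = base frame: x ahead of the robot, y to its left, z up, the work surface at z = 0. Lengths are in m, angles in rad, forces in N, time in s.
With the tool pointing down it reaches from about 0.325 to 0.85 m from the base axis. Payload 15.5 kg.
Tool frame: the origin (TCP) lies midway between the tips of the shut fingers; the grasp point (between the pads) lies 19 mm behind it; z points along the fingers, y is the line along which they close (so a half turn about z gives the same grasp; the last joint's range is limited). The gripper opens to 91 mm and grips with 3 to 60 N. Pads are 32 mm wide; open, the fingers measure 118 mm over their backs; the gripper's body (76 mm by 178 mm) begins 60 mm behind the grasp point.
Start: joints at [-1.399, 0.494, 1.345, -0, 1.302, -0.096], TCP at [0.165, -0.603, 0.214] pointing down, gripper open.
Joint ranges: [-2.91, 2.91], [-0.82, 2.16], [0.22, 2.67], [-1.22, 4.37], [0.12, 2.79], [-3.08, 3.08]. Speed limits (rad/s): [1.89, 1.89, 2.57, 3.01, 3.01, 3.01].

INTERFACE

Orientations are given as a unit quaternion [w, x, y, z].
In Python, from rig import arm, grab_frame, job, spotter gives the robot as it stands.
- The arm moves only by the shell command python3 -m inch 'ROWS' [FORCE]. ROWS is JSON, a list of rows, each an object of numbers: "x", "y", "z": the shift along the tool's x, y, z as a fraction of full scale; "ax", "ay", "az": the turn, a rotation vector about the tool's x, y, z as a fraction of full scale; "grip": the finger opening in mm, from 0 to 91.2. A call has 1 to 20 rows; each row shifts and turns the commanded pose from where the row before left it, along the tool's axes as they then stand; what a row does not reach is not made up. Full scale, the value 1, is 2.5 cm for a shift and 5 degrees for a turn. A row lasts 1/10 s, in which the tool goes at most 50 mm and 8.59 degrees, less where a joint would pass 70% of its speed; a pose out of reach is approached as far as the arm can. A call with a number of a shift or a turn outside -1 to 1 is refused whole. A call with a gripper value outside its range is refused whole. The fingers move at their own pace and stop on an object; FORCE is the grip in N (left out, the last holds). Time passes only in rows, so rows that do not move let the fingers close. It gives the time, the measured TCP pose, the force, the opening and the grip force at its end, in the units of the state.
- arm.observe(): the state, without advancing time (a new reading comes with each control period).
- grab_frame(name): name is "scene" or "top"; returns a dict with "img" (480x640x3 uint8, red, green, blue), "mtx" (3x3 intrinsics, pixels), "rvec" (rotation vector, rad) and "tvec" (3), from world to camera coordinates, as OpenCV has them. Camera axes: x right, y down, z forward; pixel columns grow to the right and rows downward; lengths in m; the calibration is good to about 2 mm. A picture is of the moment at which its call begins. There is no depth.
- job.hand_in(): hands the job in; it is judged then, once.
Trained networks look in a picture, given as the dict that the camera call returned (one of the last four; its "shot" number tells which), for a name from the list of things; names that differ only in an ending like _2 or _b are one class to them, and where a whole thing is asked for, a point or a joint stands for the part that bears it (a point fixed in the world has none). Each returns a list of dicts, best first, with "score" (0 to 1); they miss things now and then, are a little off and sometimes report something else, mostly with a low value. They report only what shows in the picture. A call takes as long as a camera call.
- spotter.masks_of(picture, thing): "region" (480x640 bool, what is visible of it) and "extent" ([centre column, centre row, width, height] in pixels, round what is visible of it).
The state is a dict: "clock": time; "joints": joint angles; "dq": joint speeds; "tau": joint torques, N m; "position": TCP position; "tool_rot": TCP orientation; "force": force on the tool from outside, world axes, zero at the start; "ft_torque": the same for the moment, N m; "width": finger opening in m; "grasp_force": force on a finger pad.
Only numpy, scipy, OpenCV 4.12 (cv2) and the standard library are available. Lean on these libraries where they do the work, as an engineer would, in place of code of your own. Each camera call takes 0.05 s, during which the arm holds its last target. There are 200 camera calls.

TASK

Get the small screen-printing base ready for a print: first turn the yellow valve lever half open, to the red mark midway between shut and fully open, so that the sheet under the screen is held flat. Then pick up the loose orange wedge, lay it flat on the base with its thin end to the notch in the free rail of the wooden screen, and slide it in until that rail has just lifted off, about 4 mm clear of the base and never more than 1 cm. Finish while still gripping the wedge, with the screen resting on it; do not touch the screen itself, and leave the other things on the table where they are.

Things in the scene. Friction and masses are not known exactly. Their poses are not given: they have to be found in the camera images.
- print_base: Vacuum printing base, fixed: dark steel case, grey top plate; 340 (x) x 170 (y) x 42 mm high. Origin on the table, 180 mm from the bare end (-x), 160 mm from the hinge end (+x), mid-width. The screen covers x = -90 to +110 mm (y +-75); the bare strip x = -180 to -90 is where the wedge slides. Hinge hardware with black knobs stands to 90 mm over the table at x = 90 to 160.
- notch_mouth (a point): Point on the base's top plate (42 mm over the table) right below the outer lower edge of the screen's free rail, at the middle of the notch (base x = -90, y = 0 mm); axes as the base's. The wedge goes in here, moving along the base's +x.
- valve_axis (a point): Point on the vertical turning axis of the valve lever, 60 mm over the table, at base x = 188, y = 0 mm: the middle of a copper pipe that runs along the base's y beyond the hinge end (pipe top 32 mm, brass valve to 47 mm over the table).
- valve_lever (a joint): Angle of the valve lever, rad: 0 = shut (lever straight out along the base's +x), pi/4 = half open (over the red mark on the small steel quadrant plate below it), pi/2 = fully open (along the base's +y, over the pipe). Grows counter-clockwise from above. Stiff: stays where it is left; takes about 0.12 N m, 2 to 3 N at the grip.
- lever_grip (a point): Grip point on the lever, 55 mm from the turning axis, 60 mm over the table. The yellow sleeve there is 56 mm long (24 to 80 mm from the axis), 12 mm wide, 16 mm high (52 to 68 mm over the table); pinch it across its width from above.
- screen (a joint): Hinge angle of the screen, rad: 0 = flat on the base, grows as its free rail rises (0.0047 rad per mm of rise there). Wooden frame 200 x 150 x 22 mm (top 64 mm over the table) with printing mesh, 0.4 to 0.9 kg, hinged at the base's +x end; falls back by its own weight.
- screen_edge (a point): Outer lower edge of the free rail (30 mm wide, base x = -90 to -60) at its middle; its height over notch_mouth is the gap, 0 when flat. The notch in the rail's underside is 60 mm wide (base y +-30), 5 mm high with the screen flat, and runs through the rail; its roof is 5 mm above this point.
- wedge: Loose orange wedge, 120 long (x), 34 wide (y), about 60 g, flat on the table; slope from 2.5 mm at the thin end (+x) to 20.5 mm at the thick end (-x). Origin mid-underside. With the underside on the base it meets the notch's roof with its thin end 17 mm past notch_mouth; the gap is 2 mm at 30 mm, 4 mm at 43 mm, 7 mm at 63 mm past it.
- wedge_grip (a point): Middle of the wedge's ribbed grip zone: 90 mm behind the thin end (30 mm from the wedge's origin towards the thick end), 8 mm above its underside; the wedge is 16 mm high there. Grip across its 34 mm width.
- clamp_lamp: Dark green jointed lamp clamped to the table's right edge; keep clear of it. Its thin arm rises nearly upright 93 mm to the right (-y) of this origin, to an elbow 0.38 m over the table; from there the upper arm and the shade (135 mm across, 0.4 to 0.6 m up) reach away from the robot.
- squeegee: Bystander: squeegee, brown wooden handle with black rubber blade, 70 x 130 x 22 mm, lying flat. Leave alone.
- ink_tin: Bystander: paint tin, 103 mm across, 120 mm high. Leave alone.
- solvent_jar: Bystander: clear jar with red lid, 65 mm across, 99 mm high. Leave alone.
- masking_tape: Bystander: roll of masking tape on the tin, 104 mm across, 25 mm high. Leave alone.
- paint_tube: Bystander: paint tube lying flat, 36 x 114 x 23 mm. Leave alone.

How it is judged:
By the outcome, as a careful person would: the job done as asked, in the order asked, and still so for the second after the job is handed in, while the arm keeps its last pose, push and grip.
It also fails if it takes over 54 s, if anything falls off the work surface, if the arm or the gripper's body presses on something with over 40 N, if the wrist force passes 120 N, or if a joint passes its speed limit or range.

## Working session

There is one attempt and no reset: what is moved stays moved. The work goes in short steps, Python scripts to look and compute and a shell command to move; the robot and the scene stay as the last step left them, time stands still between calls to the robot, and variables do not carry over. Pictures are saved under pics/ and viewed, at most 10 in all, crops included, and the job is handed in when it is done.

```bash
mkdir -p pics; ls; python3 - <<'E'
from rig import arm, grab_frame, job, spotter
import cv2,pickle
s=arm.observe();print({k:s[k] for k in('clock','position','tool_rot','force','width')})
out={}
for n in('scene','top'):
    p=grab_frame(n);cv2.imwrite(f'pics/{n}0.png',p['img'][:,:,::-1])
    out[n]=dict(p=p)
    for t in('print_base','wedge','valve_lever','screen','clamp_lamp'):
        m=spotter.masks_of(p,t)[:2];out[n][t]=m
        print(n,t,[(round(d['score'],2),[round(float(v)) for v in d['extent']]) for d in m])
pickle.dump(out,open('o.pkl','wb'))
E
```

```text
pics
{'clock': 0.0, 'position': array([ 0.1646868 , -0.60250441,  0.21331671]), 'tool_rot': array([-6.35969513e-04,  9.91116612e-01,  1.32994191e-01, -4.70475612e-05]), 'force': array([0.2285095 , 0.29098075, 0.27022477]), 'width': 0.09133289268617513}
scene print_base [(0.66, [389, 118, 45, 36]), (0.59, [317, 270, 167, 153])]
scene wedge [(0.75, [424, 204, 26, 37])]
scene valve_lever [(0.67, [251, 329, 28, 36])]
scene screen [(0.61, [313, 265, 119, 92]), (0.31, [456, 180, 42, 27])]
scene clamp_lamp [(0.91, [447, 84, 40, 166]), (0.28, [353, 182, 48, 46])]
top print_base [(0.55, [284, 248, 215, 94])]
top wedge [(0.64, [441, 302, 55, 27]), (0.15, [196, 238, 44, 14])]
top valve_lever [(0.5, [194, 238, 45, 13])]
top screen [(0.59, [291, 246, 109, 78])]
top clamp_lamp [(0.68, [574, 148, 131, 296]), (0.29, [281, 247, 215, 100])]
```

View pics/scene0.png

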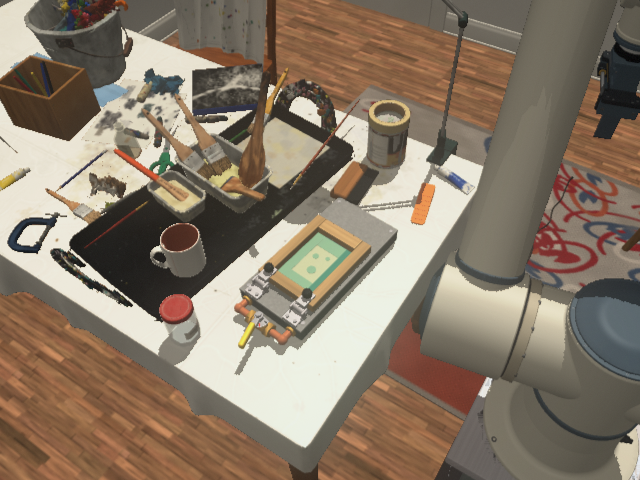

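View pics/top0.png

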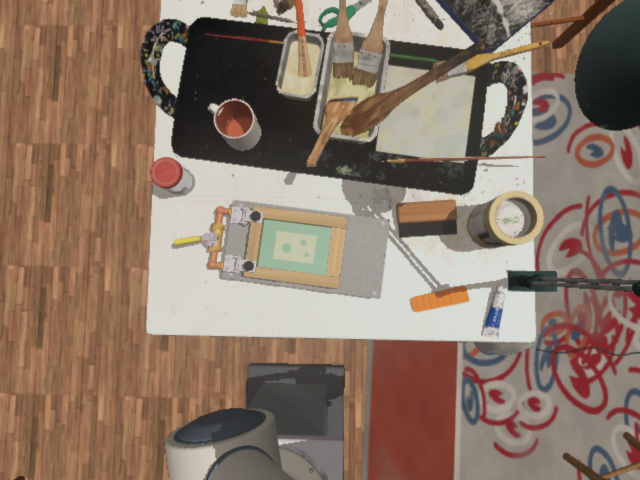

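The scene view shows the base with the yellow lever at (250,328) and the wedge at (424,204). The top view shows base +x pointing left in the image, the lever at (188,240), the wedge at (440,300), and the lamp arm's foot at (530,280) beside the paint tube. I'll zoom in for corners.

```bash
python3 - <<'E'
import cv2,numpy as np
t=cv2.imread('pics/top0.png');s=cv2.imread('pics/scene0.png')
R=lambda i,x,y,w,h,k:cv2.resize(i[y:y+h,x:x+w],None,fx=k,fy=k,interpolation=cv2.INTER_CUBIC)
a=R(t,165,190,320,133,2.5)   # 800x332
b=R(s,220,170,230,187,1.43*1.0)  # 329x267
b=R(s,225,185,180,170,1.57)
b=cv2.resize(s[185:355,225:405],(283,267),interpolation=cv2.INTER_CUBIC)
c=cv2.resize(s[178:228,400:445],(240,267),interpolation=cv2.INTER_CUBIC)
d=cv2.resize(t[280:320,400:475],(277,148),interpolation=cv2.INTER_CUBIC)
o=np.zeros((600,800,3),np.uint8);o[:332]=a;o[333:600,:283]=b;o[333:600,283:523]=c;o[333:481,523:800]=d
cv2.imwrite('pics/zoom.png',o)
E
```

```text
(no output)
```

View pics/zoom.png

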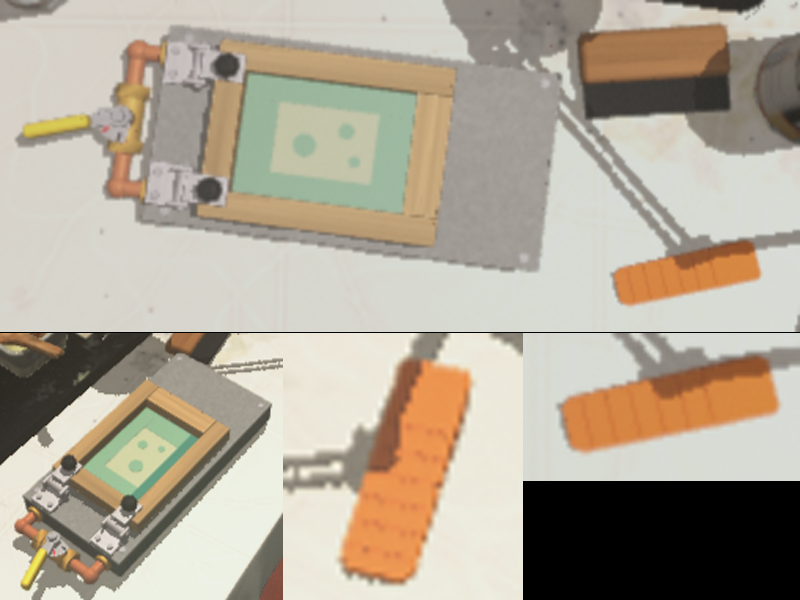

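The zoom shows the wedge's ribs on its left end (top view), so its thin end points to image right (-y) and needs about a half turn. The lever already stands about 15° open relative to the base's axis. Next I'll fit the poses from both views.

```bash
cat > h.py <<'E'
import numpy as np,cv2
from scipy.optimize import least_squares,minimize
def proj(p,X): return cv2.projectPoints(np.asarray(X,float).reshape(-1,1,3),p['rvec'],p['tvec'],p['mtx'],None)[0].reshape(-1,2)
def body(q,P): # q=x,y,yaw
    c,s=np.cos(q[2]),np.sin(q[2]);P=np.asarray(P,float)
    return np.c_[q[0]+c*P[:,0]-s*P[:,1],q[1]+s*P[:,0]+c*P[:,1],P[:,2]]
def tri(p1,u1,p2,u2):
    M=[p['mtx']@np.c_[cv2.Rodrigues(p['rvec'])[0],np.ravel(p['tvec'])] for p in(p1,p2)]
    X=cv2.triangulatePoints(M[0],M[1],np.array(u1,float).reshape(2,1),np.array(u2,float).reshape(2,1));return (X[:3]/X[3]).ravel()
def atz(p,uv,z):
    R=cv2.Rodrigues(p['rvec'])[0];C=-R.T@np.ravel(p['tvec'])
    d=R.T@np.linalg.inv(p['mtx'])@np.array([uv[0],uv[1],1.]);return C+d*(z-C[2])/d[2]
def hsv(p): return cv2.cvtColor(p['img'],cv2.COLOR_RGB2HSV)
def near(p,mask,ext,g=8):
    x,y,w,h=ext;m=np.zeros((480,640),bool);m[int(y-h/2-g):int(y+h/2+g),int(x-w/2-g):int(x+w/2+g)]=1;return mask&m
def sil(p,X,soft=4):
    H=cv2.convexHull(proj(p,X).astype(np.float32)*soft).astype(np.int32)
    im=np.zeros((480*soft,640*soft),np.uint8);cv2.fillConvexPoly(im,H,255)
    return cv2.resize(im,(640,480),interpolation=cv2.INTER_AREA)/255.
WED=[(sx*.06,sy*.017,z) for sx,z1 in((1,.0025),(-1,.0205)) for sy in(1,-1) for z in(0,z1)]
def fitmask(ps,ms,model,q0):
    f=lambda q:sum(np.abs(sil(p,model(q))-m).sum() for p,m in zip(ps,ms))
    q0=np.array(q0);r=minimize(f,q0,method='Nelder-Mead',options=dict(initial_simplex=np.vstack([q0]+[q0+d for d in np.diag([.01,.01,.1][:len(q0)])]),xatol=1e-4,fatol=.05));return r.x,r.fun
E
python3 - <<'E'
import pickle
from h import *
o=pickle.load(open('o.pkl','rb'));S,T=o['scene']['p'],o['top']['p']
ct=np.array([(560,75),(540,270),(137,220),(170,27)])/2.5+[165,190]
cs=np.array([(270,72),(180,19),(122,238)])/1.572+[225,185]
for a,b in((0,1),(1,0)):
    print('tri',tri(T,ct[a],S,cs[b]))
B=np.array([(-.18,-.085,.042),(-.18,.085,.042),(.16,.085,.042),(.16,-.085,.042)])
print([atz(T,u,.042).round(4) for u in ct],[atz(S,u,.042).round(4) for u in cs])
# assign: top image left=+y; solve with both labellings
f=lambda q,use:np.r_[(proj(T,body(q,B[[0,1,2,3]]))-T_c).ravel()]+0
for lab in([0,1,2,3],[1,0,3,2]):
    g=lambda q:(proj(T,body(q,B[lab]))-ct).ravel()
    r=least_squares(g,[.5,0,1.45]);print(lab,r.x,r.cost,r.fun.round(1))
# colour masks
for n,p in(('scene',S),('top',T)):
    h=hsv(p);
    o[n]['wm']=near(p,(h[...,0]<16)&(h[...,0]>6)&(h[...,1]>150)&(h[...,2]>80),o[n]['wedge'][0]['extent'],4)
    o[n]['lm']=near(p,(h[...,0]>24)&(h[...,0]<34)&(h[...,1]>130)&(h[...,2]>80),o[n]['valve_lever'][0]['extent'])
    for k in('wm','lm'):print(n,k,o[n][k].sum(),cv2.minAreaRect(np.argwhere(o[n][k])[:,::-1].astype(np.int32)))
ps=[S,T]
c=atz(T,o['top']['wedge'][0]['extent'][:2],.01)
for y in(-1.7,1.45):
    print('wedge',fitmask(ps,[o[n]['wm'] for n in('scene','top')],lambda q:body(q,WED),[c[0],c[1],y]))
lv=lambda q:body(q,[(a,b,z) for a in(-.028,.028) for b in(-.006,.006) for z in(.052,.068)])
c=atz(T,o['top']['valve_lever'][0]['extent'][:2],.06)
print('lever',fitmask(ps,[o[n]['lm'] for n in('scene','top')],lv,[c[0],c[1],1.65]))
print('tri wedge/lever',[tri(T,o['top'][k][0]['extent'][:2],S,o['scene'][k][0]['extent'][:2]) for k in('wedge','valve_lever')])
E
```

```text
tri [ 0.62577193 -0.24929953  0.04047626]
tri [ 0.46133291 -0.23321542  0.03433082]
[array([ 0.6239, -0.25  ,  0.042 ]), array([ 0.4586, -0.2341,  0.042 ]), array([0.4948, 0.1082, 0.042 ]), array([0.661 , 0.0851, 0.042 ])] [array([ 0.4604, -0.2259,  0.042 ]), array([ 0.626 , -0.2476,  0.042 ]), array([0.4883, 0.113 , 0.042 ])]
[0, 1, 2, 3] [ 0.56066759 -0.06278206  1.46132928] 2.7684916916069024 [ 0.5 -0.8 -0.8  1.   1.2  0.5 -0.9 -0.8]
[1, 0, 3, 2] [ 0.56270726 -0.06250954  1.4682975 ] 12503.142363660812 [ -8.6  77.4   8.1 -80.3  11.9 -78.4 -11.9  77.3]
scene wm 465 ((422.6220397949219, 203.3849639892578), (13.643001556396484, 40.63784408569336), 16.927513122558594)
scene lm 93 ((245.86325073242188, 333.1462097167969), (3.7880146503448486, 24.6706600189209), 29.05460548400879)
top wm 806 ((439.23077392578125, 298.65386962890625), (14.708709716796875, 56.28533172607422), 78.69007110595703)
top lm 87 ((186.8159942626953, 239.48797607421875), (3.3988237380981445, 24.507307052612305), 79.69515228271484)
wedge (array([ 0.45654097, -0.366278  , -1.35165943]), np.float64(273.17647058823525))
wedge (array([ 0.45646456, -0.36351074,  1.7821231 ]), np.float64(299.5411764705882))
lever (array([0.57462288, 0.1711795 , 1.75      ]), np.float64(275.5882352941177))
tri wedge/lever [array([ 0.45509544, -0.36665675,  0.00557981]), array([0.57763374, 0.16107418, 0.05974498])]
```

```bash
python3 - <<'E'
import pickle
from h import *
o=pickle.load(open('o.pkl','rb'));S,T=o['scene']['p'],o['top']['p'];ps=[S,T]
for n,p in(('scene',S),('top',T)):
    h=hsv(p).astype(int)
    wm=(h[...,0]<18)&(h[...,1]>110)&(h[...,2]>60)
    o[n]['wm']=near(p,wm,o[n]['wedge'][0]['extent'],3)
    lm=(h[...,0]>20)&(h[...,0]<36)&(h[...,1]>90)&(h[...,2]>60)
    o[n]['lm']=near(p,lm,o[n]['valve_lever'][0]['extent'],3)
    o[n]['lm'][:, :]&=(np.arange(640)[None]<204) if n=='top' else True
    for k in('wm','lm'):print(n,k,o[n][k].sum(),cv2.minAreaRect(np.argwhere(o[n][k])[:,::-1].astype(np.int32)))
for y in(-1.36,1.78):
    print('wedge',fitmask(ps,[o[n]['wm'] for n in('scene','top')],lambda q:body(q,WED),[.456,-.366,y]))
q=np.array([.56067,-.06278,1.4613])
ax=body(q,[(.188,0,.06)])[0];print('axis',ax, 'notch',body(q,[(-.09,0,.042)]))
lv=lambda t:body([ax[0]+t[0],ax[1]+t[1],t[2]],[(a,b,z) for a in(.024,.08) for b in(-.006,.006) for z in(.052,.068)])
for i in range(2): print('lever',fitmask([ps[i]],[o[('scene','top')[i]]['lm']],lv,[0,0,1.70]))
r=fitmask(ps,[o[n]['lm'] for n in('scene','top')],lv,[0,0,1.70]);print('lever',r,r[0][2]-q[2])
print('lamp foot?',[atz(T,(510,280),0),atz(T,(555,280),0)])
E
```

```text
scene wm 577 ((422.6014404296875, 203.3754425048828), (14.25754451751709, 41.87781524658203), 17.35402488708496)
scene lm 194 ((246.3578338623047, 334.69268798828125), (7.246954917907715, 27.70097541809082), 28.300758361816406)
top wm 877 ((439.15606689453125, 298.8951110839844), (15.784525871276855, 57.201446533203125), 77.90524291992188)
top lm 149 ((187.01512145996094, 240.08560180664062), (5.619059085845947, 26.647083282470703), 79.99201965332031)
wedge (array([ 0.45718169, -0.36696205, -1.35187862]), np.float64(211.8941176470588))
wedge (array([ 0.45655586, -0.36333926,  1.80762465]), np.float64(163.21176470588233))
axis [0.5812142  0.12409412 0.06      ] notch [[ 0.55083501 -0.15224101  0.042     ]]
lever (array([6.82500136e-03, 1.13808965e-03, 1.82585663e+00]), np.float64(62.63529411764705))
lever (array([ 7.84869601e-04, -9.52631004e-04,  1.75200840e+00]), np.float64(46.498039215686276))
lever (array([5.08380533e-04, 1.22341946e-05, 1.73554648e+00]), np.float64(128.72941176470587)) 0.27424648050058775
lamp foot? [array([ 0.50051674, -0.52012418,  0.        ]), array([ 0.50215699, -0.61737557,  0.        ])]
```

The direction is ambiguous: the fit prefers yaw 1.81, but the ribs suggest −1.35. I'll overlay both hypotheses to settle it.

```bash
python3 - <<'E'
import pickle
from h import *
o=pickle.load(open('o.pkl','rb'));S,T=o['scene']['p'],o['top']['p']
out=np.zeros((600,800,3),np.uint8)
E=[(0,1),(2,3),(4,5),(6,7),(0,2),(1,3),(4,6),(5,7),(0,4),(1,5),(2,6),(3,7)]
def crop(p,x,y,w,h,k,q=None):
    im=cv2.resize(p['img'][y:y+h,x:x+w][:,:,::-1],None,fx=k,fy=k,interpolation=cv2.INTER_NEAREST).copy()
    if q is not None:
        P=((proj(p,body(q,WED))-[x,y]+.5)*k).astype(int)
        for a,b in E: cv2.line(im,P[a].tolist(),P[b].tolist(),(255,0,0),1)
    return im
for i,q in enumerate([None,[.4572,-.3670,-1.352],[.4566,-.3633,1.808]]):
    out[0:378,i*266:i*266+240]=crop(S,403,178,40,54,7,q)[:378,:240] if 0 else cv2.resize(crop(S,403,178,40,54,7,q),(266,378))[:,:240]
    out[385:385+200,i*266:i*266+264]=crop(T,405,276,66,50,4,q)
cv2.imwrite('pics/w.png',out)
E
```

```text
(no output)
```

View pics/w.png

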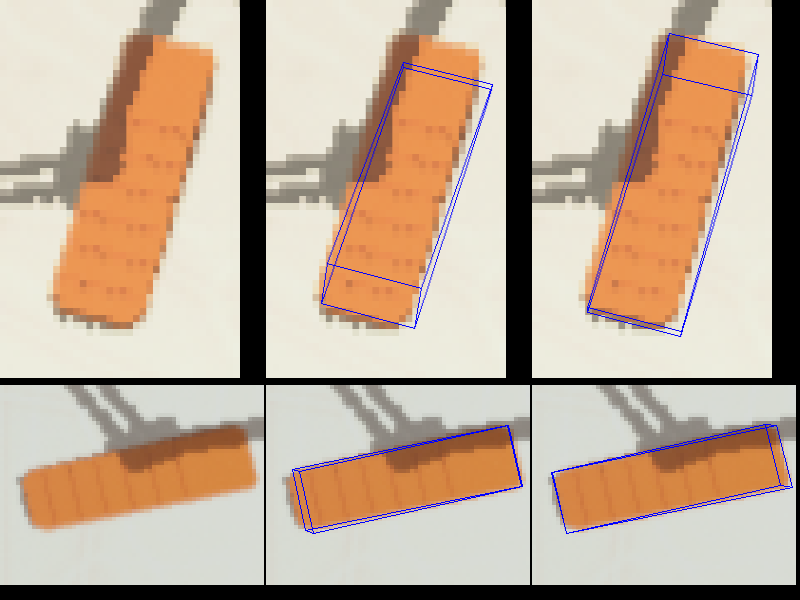

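```bash
python3 - <<'E'
import pickle
from h import *
o=pickle.load(open('o.pkl','rb'));S,T=o['scene']['p'],o['top']['p']
M=[]
for n,p,lo in(('scene',S,60),('top',T,60)):
    h=hsv(p).astype(int);m=near(p,(h[...,0]<18)&(h[...,1]>110)&(h[...,2]>lo),o[n]['wedge'][0]['extent'],3)
    m=cv2.morphologyEx(m.astype(np.uint8),cv2.MORPH_CLOSE,np.ones((3,3)));M.append(m);print(m.sum())
def model(q):
    return body(q[:3],[(sx*.06,sy*.017,z) for sx,z1 in((1,q[3]),(-1,q[4])) for sy in(1,-1) for z in(0,z1)])
def cost(q):
    s=sil(S,model(q));s=cv2.warpAffine(s,np.float32([[1,0,q[5]],[0,1,q[6]]]),(640,480))
    return np.abs(s-M[0]).sum()+np.abs(sil(T,model(q))-M[1]).sum()+(q[5]**2+q[6]**2)*2
for fixed in((.0025,.0205),(.0205,.0025),(.0115,.0115),None):
    if fixed: f=lambda a:cost([*a[:3],*fixed,*a[3:]]);x0=np.array([.456,-.365,1.79,0,0]);d=[.008,.008,.06,1,1]
    else: f=lambda a:cost(a)+1e4*max(0,-a[3])+1e4*max(0,-a[4]);x0=np.array([.456,-.365,1.79,.0115,.0115,0,0]);d=[.008,.008,.06,.008,-.006,1,1]
    r=minimize(f,x0,method='Nelder-Mead',options=dict(initial_simplex=np.vstack([x0]+[x0+v for v in np.diag(d)]),maxiter=600,xatol=1e-4,fatol=.05))
    print(fixed,r.x.round(4),round(r.fun,1))
# far and near end corners
k=(6.65,7)
sc=lambda a,b:(a/k[0]+403-.5,b/k[1]+178-.5)
tc=lambda a,b:(a/4+405-.5,(b-385)/4+276-.5)
for a,b in(((217,52),(258,487)),((128,37),(246,426)),((50,305),(22,473)),((140,327),(38,530))):print(tri(T,tc(*b),S,sc(*a)).round(4))
E
```

```text
577
877
(0.0025, 0.0205) [ 0.4558 -0.3636  1.8079 -0.9526 -0.008 ] 128.1
(0.0205, 0.0025) [ 0.4568 -0.3673  1.7839 -0.9214  0.0035] 185.0
(0.0115, 0.0115) [ 0.4561 -0.3657  1.7987 -0.9839 -0.2027] 137.3
None [ 0.4569 -0.3652  1.8023  0.0163  0.0137 -0.6004  0.1074] 154.3
[ 0.4561 -0.4226  0.0234]
[ 0.489  -0.4178  0.0178]
[ 0.4603 -0.3009  0.0034]
[ 0.4292 -0.31    0.0019]
```

Corner triangulation settles it: the −y end stands 18–23 mm high and the +y end 2–3 mm. The thin end therefore already faces the base (wedge yaw ≈ 1.81; the marks are not near the thick end). I'll move now, turning the tool first and then going over to the lever.

```bash
cat > rows.py <<'E'
# delta needed from the present pose to target: python3 rows.py x y z closing_deg
import sys,numpy as np
from rig import arm
s=arm.observe();w,x,y,z=s['tool_rot']
from scipy.spatial.transform import Rotation as R
M=R.from_quat([x,y,z,w]).as_matrix();t=list(map(float,sys.argv[1:]))
cl=np.degrees(np.arctan2(M[1,1],M[0,1]));d=np.array(t[:3])-s['position']
print('t',round(s['clock'],2),'pos',s['position'].round(4),'closing',cl.round(2),'tilt',M[:,2].round(3),'F',s['force'].round(1),'w',round(s['width'],4),'gf',round(s['grasp_force'],1))
print('tool shift units now',(M.T@d/.025).round(2),'az units',-((t[3]-cl+90)%180-90)/5)
a=np.radians(t[3]);print('after turn',np.round([(d[0]*-np.sin(a)+d[1]*np.cos(a))/.025,(d[0]*np.cos(a)+d[1]*np.sin(a))/.025,-d[2]/.025],2))
E
python3 -m inch '[{"az":-1,"grip":45},{"az":-1},{"az":-1},{"az":-1},{"az":-1},{"az":-1},{"az":-1},{"az":-1},{"az":-1},{"az":-1},{"az":-1},{"az":-1},{"az":-1},{"az":-1},{"az":-1},{"az":-1},{"az":-0.82}]' 20
python3 rows.py 0.5727 0.1784 0.12 9.4
```

```text
t 0.6 pos [ 0.1648 -0.6029  0.2139] closing -74.71 tilt [-0.  0. -1.] F [ 0.4 -0.1 -0. ] w 0.0914 gf 0.0
tool shift units now [ 23.98 -25.84   3.76] az units -16.822643004885645
after turn [28.17 21.2   3.76]invalid input at $[0]: expected keys x, y, z, ax, ay, az, grip
```

```bash
python3 -m inch '[{"x":0,"y":0,"z":0,"ax":0,"ay":0,"az":-1,"grip":45},{"x":0,"y":0,"z":0,"ax":0,"ay":0,"az":-1,"grip":45},{"x":0,"y":0,"z":0,"ax":0,"ay":0,"az":-1,"grip":45},{"x":0,"y":0,"z":0,"ax":0,"ay":0,"az":-1,"grip":45},{"x":0,"y":0,"z":0,"ax":0,"ay":0,"az":-1,"grip":45},{"x":0,"y":0,"z":0,"ax":0,"ay":0,"az":-1,"grip":45},{"x":0,"y":0,"z":0,"ax":0,"ay":0,"az":-1,"grip":45},{"x":0,"y":0,"z":0,"ax":0,"ay":0,"az":-1,"grip":45},{"x":0,"y":0,"z":0,"ax":0,"ay":0,"az":-1,"grip":45},{"x":0,"y":0,"z":0,"ax":0,"ay":0,"az":-1,"grip":45},{"x":0,"y":0,"z":0,"ax":0,"ay":0,"az":-1,"grip":45},{"x":0,"y":0,"z":0,"ax":0,"ay":0,"az":-1,"grip":45},{"x":0,"y":0,"z":0,"ax":0,"ay":0,"az":-1,"grip":45},{"x":0,"y":0,"z":0,"ax":0,"ay":0,"az":-1,"grip":45},{"x":0,"y":0,"z":0,"ax":0,"ay":0,"az":-1,"grip":45},{"x":0,"y":0,"z":0,"ax":0,"ay":0,"az":-1,"grip":45},{"x":0,"y":0,"z":0,"ax":0,"ay":0,"az":-0.82,"grip":45}]' 20
python3 rows.py 0.5727 0.1784 0.12 9.4
```

```text
clock: 2.3
position: [0.1648, -0.6029, 0.2139]
tool_rot: [0.0, 0.645, 0.764, -0.0]
force: [0.9, 0.6, -0.4]
width: 0.0452
grasp_force: 0.0
t 2.3 pos [ 0.1648 -0.6029  0.2139] closing 9.6 tilt [-0. -0. -1.] F [ 0.9  0.6 -0.4] w 0.0452 gf 0.0
tool shift units now [28.09 21.3   3.76] az units 0.0390117713805239
after turn [28.17 21.2   3.76]
```

```bash
python3 -m inch '[{"x":0.95,"y":0.73,"z":0,"ax":0,"ay":0,"az":0,"grip":45},{"x":0.95,"y":0.73,"z":0,"ax":0,"ay":0,"az":0,"grip":45},{"x":0.95,"y":0.73,"z":0,"ax":0,"ay":0,"az":0,"grip":45},{"x":0.95,"y":0.73,"z":0,"ax":0,"ay":0,"az":0,"grip":45},{"x":0.95,"y":0.73,"z":0,"ax":0,"ay":0,"az":0,"grip":45},{"x":0.95,"y":0.73,"z":0,"ax":0,"ay":0,"az":0,"grip":45},{"x":0.95,"y":0.73,"z":0,"ax":0,"ay":0,"az":0,"grip":45},{"x":0.95,"y":0.73,"z":0,"ax":0,"ay":0,"az":0,"grip":45},{"x":0.95,"y":0.73,"z":0,"ax":0,"ay":0,"az":0,"grip":45},{"x":0.95,"y":0.73,"z":0,"ax":0,"ay":0,"az":0,"grip":45},{"x":0.95,"y":0.73,"z":0,"ax":0,"ay":0,"az":0,"grip":45},{"x":0.95,"y":0.73,"z":0,"ax":0,"ay":0,"az":0,"grip":45},{"x":0.95,"y":0.73,"z":0,"ax":0,"ay":0,"az":0,"grip":45},{"x":0.95,"y":0.73,"z":0,"ax":0,"ay":0,"az":0,"grip":45},{"x":0.95,"y":0.73,"z":0,"ax":0,"ay":0,"az":0,"grip":45}]'
python3 rows.py 0.5727 0.1784 0.12 9.4
```

```text
clock: 3.8
position: [0.3773, -0.2057, 0.2141]
tool_rot: [0.0, 0.647, 0.763, 0.0]
force: [-0.4, -0.5, 0.3]
width: 0.0451
grasp_force: 0.0
t 3.8 pos [ 0.3773 -0.2057  0.2141] closing 9.38 tilt [ 0. -0. -1.] F [-0.4 -0.5  0.3] w 0.0451 gf 0.0
tool shift units now [13.89 10.22  3.76] az units -0.0035000358419864596
after turn [13.88 10.22  3.76]
```

```bash
python3 -m inch '[{"x":0.95,"y":0.73,"z":0,"ax":0,"ay":0,"az":0,"grip":45},{"x":0.95,"y":0.73,"z":0,"ax":0,"ay":0,"az":0,"grip":45},{"x":0.95,"y":0.73,"z":0,"ax":0,"ay":0,"az":0,"grip":45},{"x":0.95,"y":0.73,"z":0,"ax":0,"ay":0,"az":0,"grip":45},{"x":0.95,"y":0.73,"z":0,"ax":0,"ay":0,"az":0,"grip":45},{"x":0.95,"y":0.73,"z":0,"ax":0,"ay":0,"az":0,"grip":45},{"x":0.95,"y":0.73,"z":0,"ax":0,"ay":0,"az":0,"grip":45},{"x":0.95,"y":0.73,"z":0,"ax":0,"ay":0,"az":0,"grip":45},{"x":0.95,"y":0.73,"z":0,"ax":0,"ay":0,"az":0,"grip":45},{"x":0.95,"y":0.73,"z":0,"ax":0,"ay":0,"az":0,"grip":45},{"x":0.95,"y":0.73,"z":0,"ax":0,"ay":0,"az":0,"grip":45},{"x":0.95,"y":0.73,"z":0,"ax":0,"ay":0,"az":0,"grip":45},{"x":0.95,"y":0.73,"z":0.4,"ax":0,"ay":0,"az":0,"grip":45},{"x":0.8,"y":0.7,"z":0.8,"ax":0,"ay":0,"az":0,"grip":45},{"x":0,"y":0,"z":0.8,"ax":0,"ay":0,"az":0,"grip":45},{"x":0,"y":0,"z":0.8,"ax":0,"ay":0,"az":0,"grip":45},{"x":0,"y":0,"z":0.5,"ax":0,"ay":0,"az":0,"grip":45},{"x":0,"y":0,"z":0,"ax":0,"ay":0,"az":0,"grip":45}]'
python3 rows.py 0.5727 0.1784 0.12 9.4
```

```text
clock: 5.6
position: [0.5736, 0.1589, 0.13]
tool_rot: [-0.001, 0.647, 0.763, -0.001]
force: [-0.4, 0.7, 0.5]
width: 0.0452
grasp_force: 0.0
t 5.6 pos [0.5736 0.1589 0.13  ] closing 9.38 tilt [-0.003 -0.    -1.   ] F [-0.4  0.7  0.5] w 0.0452 gf 0.0
tool shift units now [0.77 0.09 0.4 ] az units -0.003978416589660583
after turn [0.77 0.09 0.4 ]
```

```bash
python3 -m inch '[{"x":0.77,"y":0.09,"z":0,"ax":0,"ay":0,"az":0,"grip":45},{"x":0,"y":0,"z":0.8,"ax":0,"ay":0,"az":0,"grip":45},{"x":0,"y":0,"z":0.8,"ax":0,"ay":0,"az":0,"grip":45},{"x":0,"y":0,"z":0.8,"ax":0,"ay":0,"az":0,"grip":45},{"x":0,"y":0,"z":0.6,"ax":0,"ay":0,"az":0,"grip":45},{"x":0,"y":0,"z":0.36,"ax":0,"ay":0,"az":0,"grip":45},{"x":0,"y":0,"z":0,"ax":0,"ay":0,"az":0,"grip":45}]'
python3 rows.py 0.5727 0.1784 0.046 9.4
python3 - <<'E'
from rig import grab_frame
import cv2,numpy as np
o=[]
for n,(x,y,w,h) in(('scene',(200,230,160,130)),('top',(150,180,160,130))):
    p=grab_frame(n);o.append(cv2.resize(p['img'][y:y+h,x:x+w,::-1],None,fx=2.5,fy=2.5,interpolation=cv2.INTER_CUBIC))
cv2.imwrite('pics/lev.png',np.hstack(o))
E
```

```text
clock: 6.3
position: [0.5735, 0.1783, 0.0472]
tool_rot: [-0.0, 0.647, 0.763, -0.0]
force: [0.3, 0.5, 0.7]
width: 0.045
grasp_force: 0.0
t 6.3 pos [0.5735 0.1783 0.0472] closing 9.37 tilt [-0.001 -0.    -1.   ] F [0.3 0.5 0.7] w 0.045 gf 0.0
tool shift units now [ 0.01 -0.03  0.05] az units -0.005885398844802126
after turn [ 0.01 -0.03  0.05]
```

View pics/lev.png

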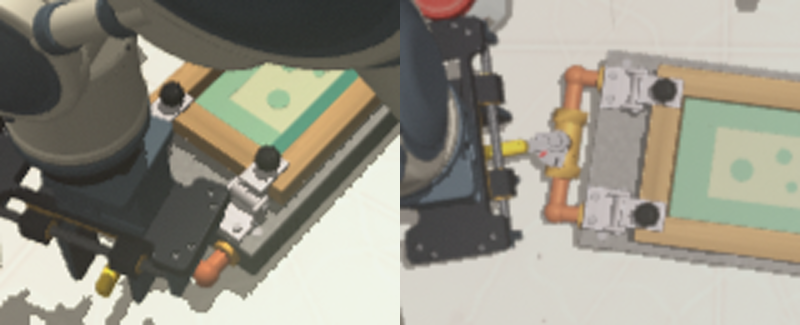

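The scene crop shows the yellow sleeve between the finger tips, roughly centred; the top crop shows the valve and pipe clear of the fingers. Closing, then arc turn of about 29°.

```bash
python3 -m inch '[{"x":0,"y":0,"z":0,"ax":0,"ay":0,"az":0,"grip":0},{"x":0,"y":0,"z":0,"ax":0,"ay":0,"az":0,"grip":0},{"x":0,"y":0,"z":0,"ax":0,"ay":0,"az":0,"grip":0},{"x":0,"y":0,"z":0,"ax":0,"ay":0,"az":0,"grip":0},{"x":0,"y":0,"z":0,"ax":0,"ay":0,"az":0,"grip":0},{"x":0,"y":0,"z":0,"ax":0,"ay":0,"az":0,"grip":0}]' 25
```

```text
clock: 7.0
position: [0.5741, 0.1786, 0.0476]
tool_rot: [0.0, 0.647, 0.763, 0.0]
force: [3.0, 1.4, 1.0]
width: 0.0116
grasp_force: 25.0
```

```bash
python3 -m inch '[{"x":-0.005,"y":-0.14,"z":0,"ax":0,"ay":0,"az":-0.73,"grip":0},{"x":-0.005,"y":-0.14,"z":0,"ax":0,"ay":0,"az":-0.73,"grip":0},{"x":-0.005,"y":-0.14,"z":0,"ax":0,"ay":0,"az":-0.73,"grip":0},{"x":-0.005,"y":-0.14,"z":0,"ax":0,"ay":0,"az":-0.73,"grip":0},{"x":-0.005,"y":-0.14,"z":0,"ax":0,"ay":0,"az":-0.73,"grip":0},{"x":-0.005,"y":-0.14,"z":0,"ax":0,"ay":0,"az":-0.73,"grip":0},{"x":-0.005,"y":-0.14,"z":0,"ax":0,"ay":0,"az":-0.73,"grip":0},{"x":-0.005,"y":-0.14,"z":0,"ax":0,"ay":0,"az":-0.73,"grip":0},{"x":0,"y":0,"z":0,"ax":0,"ay":0,"az":0,"grip":0},{"x":0,"y":0,"z":0,"ax":0,"ay":0,"az":0,"grip":0}]'
python3 rows.py 0.5473 0.167 0.046 38.7
```

```text
clock: 8.0
position: [0.549, 0.1673, 0.0476]
tool_rot: [0.001, 0.434, 0.901, 0.0]
force: [4.1, 1.9, 0.3]
width: 0.0117
grasp_force: 24.9
t 8.0 pos [0.549  0.1673 0.0476] closing 38.58 tilt [ 0.001  0.    -1.   ] F [4.1 1.9 0.3] w 0.0117 gf 24.9
tool shift units now [ 0.03 -0.06  0.06] az units -0.02380585541110918
after turn [ 0.03 -0.06  0.06]
```

```bash
python3 -m inch '[{"x":0,"y":0,"z":0,"ax":0,"ay":0,"az":0,"grip":45},{"x":0,"y":0,"z":0,"ax":0,"ay":0,"az":0,"grip":45},{"x":0,"y":0,"z":0,"ax":0,"ay":0,"az":0,"grip":45},{"x":0,"y":0,"z":-0.8,"ax":0,"ay":0,"az":0,"grip":45},{"x":0,"y":0,"z":-1,"ax":0,"ay":0,"az":0,"grip":45},{"x":0,"y":0,"z":-1,"ax":0,"ay":0,"az":0,"grip":45},{"x":0,"y":0,"z":-1,"ax":0,"ay":0,"az":0.5,"grip":45},{"x":-0.5,"y":-0.8,"z":-1,"ax":0,"ay":0,"az":1,"grip":45},{"x":-1,"y":-1,"z":0,"ax":0,"ay":0,"az":1,"grip":45},{"x":-1,"y":-1,"z":0,"ax":0,"ay":0,"az":1,"grip":45},{"x":-1,"y":-1,"z":0,"ax":0,"ay":0,"az":1,"grip":45},{"x":-1,"y":-0.5,"z":0,"ax":0,"ay":0,"az":0.5,"grip":45},{"x":-1,"y":0,"z":0,"ax":0,"ay":0,"az":0,"grip":45},{"x":-1,"y":0,"z":0,"ax":0,"ay":0,"az":0,"grip":60},{"x":-1,"y":0,"z":0,"ax":0,"ay":0,"az":0,"grip":60},{"x":-1,"y":0,"z":0,"ax":0,"ay":0,"az":0,"grip":60},{"x":-1,"y":0,"z":0,"ax":0,"ay":0,"az":0,"grip":60},{"x":-1,"y":0,"z":0,"ax":0,"ay":0,"az":0,"grip":60}]'
cat > meas.py <<'E'
import pickle
from h import *
from rig import grab_frame,spotter
q=np.array([.56067,-.06278,1.4613]);ax=body(q,[(.188,0,.06)])[0]
lv=lambda t:body([ax[0]+t[0],ax[1]+t[1],t[2]],[(a,b,z) for a in(.024,.08) for b in(-.006,.006) for z in(.052,.068)])
out=[]
for n in('scene','top'):
    p=grab_frame(n);cv2.imwrite(f'pics/{n}_l.png',p['img'][:,:,::-1])
    E=cv2.boundingRect(np.round(proj(p,lv([0,0,2.2]))).astype(np.float32));h=hsv(p).astype(int)
    m=near(p,(h[...,0]>20)&(h[...,0]<36)&(h[...,1]>90)&(h[...,2]>60),(E[0]+E[2]/2,E[1]+E[3]/2,E[2],E[3]),8)
    k,l,st,_=cv2.connectedComponentsWithStats(m.astype(np.uint8));m=l==1+np.argmax(st[1:,4]);print(n,m.sum())
    r=fitmask([p],[m],lv,[0,0,2.22]);print(r,'angle',r[0][2]-q[2]);
    if n=='top':
        v=cv2.fitLine(np.argwhere(m)[:,::-1].astype(np.float32),cv2.DIST_L2,0,.01,.01).ravel()
        A,B=atz(p,v[2:],.06),atz(p,v[2:]+v[:2]*10,.06);print('line yaw',np.arctan2(*(B-A)[1::-1])-q[2], A)
E
python3 meas.py;python3 rows.py 0.4631 -0.3928 0.1 13.6
```

```text
clock: 9.8
position: [0.5352, -0.1291, 0.1673]
tool_rot: [-0.0, 0.619, 0.786, -0.0]
force: [0.8, -0.1, -0.2]
width: 0.0599
grasp_force: 0.0
scene 178
(array([1.86445951e-03, 2.21117314e-03, 2.23634085e+00]), np.float64(33.92549019607843)) angle 0.7750408461019416
top 156
(array([-3.18434985e-04, -2.80155817e-03,  2.21514211e+00]), np.float64(54.25490196078431)) angle 0.7538421090000349
line yaw -2.352113323252366 [0.55044572 0.16469972 0.06      ]
t 9.9 pos [ 0.5359 -0.1306  0.1673] closing 13.46 tilt [ 0.    -0.001 -1.   ] F [0.8 0.9 0.3] w 0.0601 gf 0.0
tool shift units now [-9.52 -5.27  2.7 ] az units -0.02796941189243398
after turn [-9.51 -5.3   2.69]
```

```bash
python3 - <<'E'
import cv2,numpy as np
t=cv2.imread('pics/top_l.png');s=cv2.imread('pics/scene_l.png')
cv2.imwrite('pics/lz.png',np.hstack([cv2.resize(t[215:275,165:235],(400,343),interpolation=cv2.INTER_NEAREST),cv2.resize(s[290:350,225:295],(400,343),interpolation=cv2.INTER_NEAREST)]))
E
```

```text
(no output)
```

View pics/lz.png

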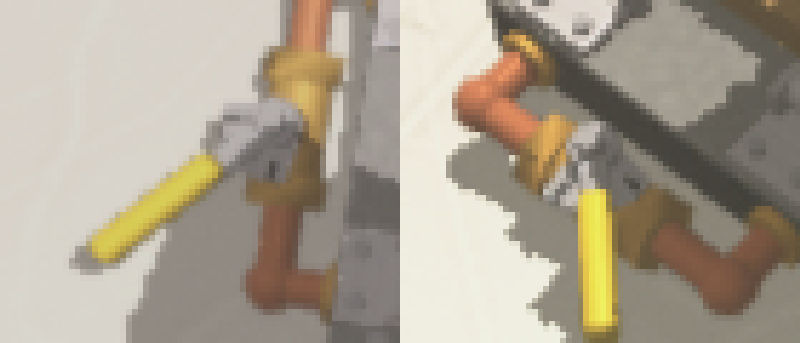

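```bash
python3 -m inch '[{"x":-0.95,"y":-0.53,"z":0,"ax":0,"ay":0,"az":0,"grip":60},{"x":-0.95,"y":-0.53,"z":0,"ax":0,"ay":0,"az":0,"grip":60},{"x":-0.95,"y":-0.53,"z":0,"ax":0,"ay":0,"az":0,"grip":60},{"x":-0.95,"y":-0.53,"z":0,"ax":0,"ay":0,"az":0,"grip":60},{"x":-0.95,"y":-0.53,"z":0,"ax":0,"ay":0,"az":0,"grip":60},{"x":-0.95,"y":-0.53,"z":0,"ax":0,"ay":0,"az":0,"grip":60},{"x":-0.95,"y":-0.53,"z":0,"ax":0,"ay":0,"az":0,"grip":60},{"x":-0.95,"y":-0.53,"z":0.5,"ax":0,"ay":0,"az":0,"grip":60},{"x":-0.95,"y":-0.53,"z":0.8,"ax":0,"ay":0,"az":0,"grip":60},{"x":-0.95,"y":-0.53,"z":0.8,"ax":0,"ay":0,"az":0,"grip":60},{"x":0,"y":0,"z":0.6,"ax":0,"ay":0,"az":0,"grip":60},{"x":0,"y":0,"z":0,"ax":0,"ay":0,"az":0,"grip":60}]'
python3 rows.py 0.4631 -0.3928 0.005 13.6
```

```text
clock: 11.1
position: [0.4611, -0.389, 0.0979]
tool_rot: [-0.002, 0.619, 0.785, 0.0]
force: [0.7, 0.8, 0.6]
width: 0.06
grasp_force: 0.0
t 11.1 pos [ 0.4611 -0.389   0.0979] closing 13.53 tilt [-0.003  0.003 -1.   ] F [0.7 0.8 0.6] w 0.06 gf 0.0
tool shift units now [-0.18  0.05  3.72] az units -0.014943653850332339
after turn [-0.17  0.04  3.72]
```

The lever now lies diagonally at about 45°, covering the red mark; the two views give 0.75–0.79 rad. Now I'll grasp the wedge.

```bash
python3 -m inch '[{"x":-0.18,"y":0.05,"z":0.8,"ax":0,"ay":0,"az":0,"grip":60},{"x":0,"y":0,"z":0.8,"ax":0,"ay":0,"az":0,"grip":60},{"x":0,"y":0,"z":0.8,"ax":0,"ay":0,"az":0,"grip":60},{"x":0,"y":0,"z":0.7,"ax":0,"ay":0,"az":0,"grip":60},{"x":0,"y":0,"z":0.4,"ax":0,"ay":0,"az":0,"grip":60},{"x":0,"y":0,"z":0.2,"ax":0,"ay":0,"az":0,"grip":60},{"x":0,"y":0,"z":0,"ax":0,"ay":0,"az":0,"grip":60}]'
python3 rows.py 0.4631 -0.3928 0.004 13.6
```

```text
clock: 11.8
position: [0.4648, -0.3938, 0.0076]
tool_rot: [-0.0, 0.618, 0.786, 0.0]
force: [0.3, -0.0, -0.0]
width: 0.0601
grasp_force: 0.0
t 11.8 pos [ 0.4648 -0.3938  0.0076] closing 13.61 tilt [-0.  0. -1.] F [ 0.3 -0.  -0. ] w 0.0601 gf 0.0
tool shift units now [ 0.06 -0.06  0.14] az units 0.0013980962032974277
after turn [ 0.06 -0.06  0.14]
```

```bash
python3 -m inch '[{"x":0,"y":0,"z":0,"ax":0,"ay":0,"az":0,"grip":40},{"x":0,"y":0,"z":0,"ax":0,"ay":0,"az":0,"grip":36},{"x":0,"y":0,"z":0,"ax":0,"ay":0,"az":0,"grip":20},{"x":0,"y":0,"z":0,"ax":0,"ay":0,"az":0,"grip":20},{"x":0,"y":0,"z":0,"ax":0,"ay":0,"az":0,"grip":20},{"x":0,"y":0,"z":0,"ax":0,"ay":0,"az":0,"grip":20}]' 40
python3 rows.py 0.4631 -0.3928 0.004 13.6
```

```text
clock: 12.4
position: [0.4648, -0.3944, 0.0079]
tool_rot: [0.0, 0.619, 0.786, -0.0]
force: [0.1, 0.8, 6.8]
width: 0.034
grasp_force: 40.0
t 12.4 pos [ 0.4648 -0.3944  0.0079] closing 13.58 tilt [ 0. -0. -1.] F [0.1 0.8 6.8] w 0.034 gf 40.0
tool shift units now [ 0.08 -0.05  0.15] az units -0.0036022095662303854
after turn [ 0.08 -0.05  0.15]
```

```bash
python3 -m inch '[{"x":0,"y":0,"z":-0.3,"ax":0,"ay":0,"az":0,"grip":20},{"x":0,"y":0,"z":-0.7,"ax":0,"ay":0,"az":0,"grip":20},{"x":0,"y":0,"z":-0.8,"ax":0,"ay":0,"az":0,"grip":20},{"x":0,"y":0,"z":-0.8,"ax":0,"ay":0,"az":0,"grip":20},{"x":0,"y":0,"z":-0.8,"ax":0,"ay":0,"az":0,"grip":20},{"x":0,"y":0,"z":-0.3,"ax":0,"ay":0,"az":0.5,"grip":20},{"x":0,"y":0,"z":0,"ax":0,"ay":0,"az":1,"grip":20},{"x":0,"y":0,"z":0,"ax":0,"ay":0,"az":1,"grip":20},{"x":0,"y":0,"z":0,"ax":0,"ay":0,"az":1,"grip":20},{"x":0,"y":0,"z":0,"ax":0,"ay":0,"az":0.48,"grip":20},{"x":0,"y":0,"z":0,"ax":0,"ay":0,"az":0,"grip":20}]'
python3 rows.py 0.5383 -0.2666 0.1 -6.27
```

```text
clock: 13.5
position: [0.4645, -0.3942, 0.1003]
tool_rot: [0.0, 0.745, 0.667, -0.0]
force: [0.1, -0.1, -0.9]
width: 0.0333
grasp_force: 40.0
t 13.5 pos [ 0.4645 -0.3942  0.1003] closing -6.36 tilt [ 0. -0. -1.] F [ 0.1 -0.1 -0.9] w 0.0333 gf 40.0
tool shift units now [5.4  2.37 0.01] az units -0.017671194069734497
after turn [5.39 2.38 0.01]
```

```bash
python3 -m inch '[{"x":0.4,"y":0.2,"z":0,"ax":0,"ay":0,"az":0,"grip":20},{"x":0.8,"y":0.35,"z":0,"ax":0,"ay":0,"az":0,"grip":20},{"x":0.8,"y":0.35,"z":0,"ax":0,"ay":0,"az":0,"grip":20},{"x":0.8,"y":0.35,"z":0,"ax":0,"ay":0,"az":0,"grip":20},{"x":0.8,"y":0.35,"z":0,"ax":0,"ay":0,"az":0,"grip":20},{"x":0.8,"y":0.35,"z":0,"ax":0,"ay":0,"az":0,"grip":20},{"x":0.8,"y":0.35,"z":0,"ax":0,"ay":0,"az":0,"grip":20},{"x":0.2,"y":0.08,"z":0.8,"ax":0,"ay":0,"az":0,"grip":20},{"x":0,"y":0,"z":0.5,"ax":0,"ay":0,"az":0,"grip":20},{"x":0,"y":0,"z":0,"ax":0,"ay":0,"az":0,"grip":20}]'
python3 rows.py 0.5383 -0.2666 0.065 -6.27
python3 - <<'E'
from rig import grab_frame
import cv2,numpy as np,pickle
o=[];P={}
for n,(x,y,w,h) in(('scene',(280,160,160,130)),('top',(300,190,160,130))):
    p=grab_frame(n);P[n]=p;o.append(cv2.resize(p['img'][y:y+h,x:x+w,::-1],None,fx=2.5,fy=2.5,interpolation=cv2.INTER_CUBIC))
cv2.imwrite('pics/pre.png',np.hstack(o));pickle.dump(P,open('pre.pkl','wb'))
E
```

```text
clock: 14.5
position: [0.5376, -0.2657, 0.0658]
tool_rot: [-0.002, 0.745, 0.668, -0.0]
force: [-0.1, -0.3, -0.4]
width: 0.0337
grasp_force: 40.0
t 14.5 pos [ 0.5376 -0.2657  0.0658] closing -6.25 tilt [-0.003  0.002 -1.   ] F [-0.1 -0.3 -0.4] w 0.0337 gf 40.0
tool shift units now [-0.03  0.03  0.03] az units 0.003912686916316943
after turn [-0.03  0.03  0.03]
```

View pics/pre.png

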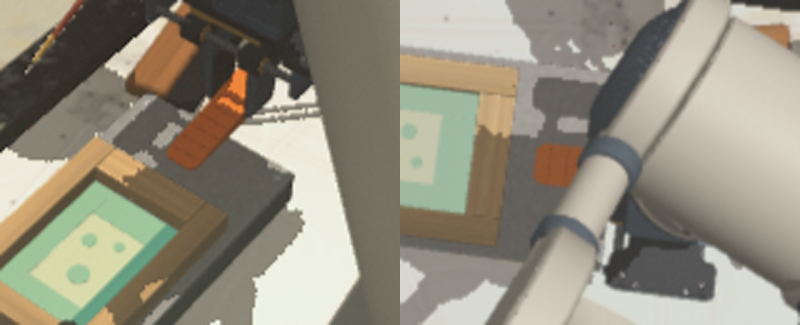

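The wedge is held level with its thin end facing the rail. The thin end is at about (354,248)–(354,263) in the top image and (347,221)–(358,228) in the scene. I'll triangulate it.

```bash
python3 - <<'E'
import pickle
from h import *
P=pickle.load(open('pre.pkl','rb'));S,T=P['scene'],P['top']
q=np.array([.56067,-.06278,1.4613]);c,s=np.cos(q[2]),np.sin(q[2])
tob=lambda X:np.round(np.r_[c*(X[0]-q[0])+s*(X[1]-q[1]),-s*(X[0]-q[0])+c*(X[1]-q[1]),X[2]],4)
print('tcp base',tob(np.array([.5376,-.2657,.0658])))
t=lambda a,b:(300+a/2.5-.3,190+b/2.5-.3);sc=lambda a,b:(280+a/2.5-.3,160+b/2.5-.3)
for a,b in(((136,146),(167,153)),((134,183),(197,169))):print('tip',tob(tri(T,t(*a),S,sc(*b))),tob(atz(T,t(*a),.0605)))
# rail outer edge: top at z .064, from top view
for u in(t(118,68),t(95,245)):print('rail',tob(atz(T,u,.064)))
for u in(sc(228,215),sc(98,138)):print('rail scene',tob(atz(S,u,.064)))
h=hsv(T).astype(int);m=(h[...,0]<14)&(h[...,1]>140)&(h[...,2]>40);m[:, :345]=0;m[:,375:]=0;m[:240]=0;m[270:]=0
for r in range(246,266,2):
    k=np.where(m[r])[0];print(r,k.min() if len(k) else None,end=' ')
E
```

```text
tcp base [-0.2042  0.0008  0.0658]
tip [-0.1114 -0.0138  0.064 ] [-0.112  -0.0134  0.0605]
tip [-0.114   0.0174  0.062 ] [-0.114   0.0174  0.0605]
rail [-0.0891 -0.0759  0.064 ]
rail [-0.0882  0.0722  0.064 ]
rail scene [-0.0869  0.0712  0.064 ]
rail scene [-0.087  -0.0745  0.064 ]
246 None 248 357 250 355 252 355 254 354 256 354 258 354 260 354 262 355 264 None
```

```bash
python3 -m inch '[{"x":0,"y":0,"z":0.3,"ax":0,"ay":0,"az":0,"grip":20},{"x":0,"y":0,"z":0.2,"ax":0,"ay":0,"az":0,"grip":20},{"x":0,"y":0,"z":0.04,"ax":0,"ay":0,"az":0,"grip":20},{"x":0,"y":0,"z":0,"ax":0,"ay":0,"az":0,"grip":20}]'
python3 -m inch '[{"x":0,"y":0,"z":0.04,"ax":0,"ay":0,"az":0,"grip":20},{"x":0,"y":0,"z":0,"ax":0,"ay":0,"az":0,"grip":20}]'
python3 -m inch '[{"x":0,"y":0,"z":0.04,"ax":0,"ay":0,"az":0,"grip":20},{"x":0,"y":0,"z":0,"ax":0,"ay":0,"az":0,"grip":20}]'
```

```text
clock: 15.0
position: [0.5384, -0.2666, 0.0537]
tool_rot: [-0.0, 0.745, 0.667, -0.0]
force: [-0.3, 0.2, -1.0]
width: 0.0336
grasp_force: 40.0
clock: 15.2
position: [0.5386, -0.2666, 0.053]
tool_rot: [0.0, 0.745, 0.667, 0.0]
force: [0.3, -0.4, -0.1]
width: 0.0336
grasp_force: 40.0
clock: 15.4
position: [0.5386, -0.2665, 0.0519]
tool_rot: [-0.0, 0.745, 0.667, -0.0]
force: [-0.1, -0.0, -0.1]
width: 0.0334
grasp_force: 40.0
```

```bash
for i in 1 2 ; do python3 -m inch '[{"x":0,"y":0,"z":0.03,"ax":0,"ay":0,"az":0,"grip":20},{"x":0,"y":0,"z":0,"ax":0,"ay":0,"az":0,"grip":20}]' | grep -E 'pos|force: \['; done
```

```text
position: [0.5386, -0.2665, 0.0511]
force: [0.6, -0.3, -1.0]
position: [0.5385, -0.2665, 0.0503]
force: [-0.4, -0.3, -0.5]
```

```bash
python3 -m inch '[{"x":0,"y":0,"z":0.03,"ax":0,"ay":0,"az":0,"grip":20},{"x":0,"y":0,"z":0,"ax":0,"ay":0,"az":0,"grip":20}]' | grep -E 'pos|force: \['
```

```text
position: [0.5386, -0.2666, 0.0498]
force: [-0.5, 0.4, 2.7]
```

```bash
python3 -m inch '[{"x":0.2,"y":0,"z":0,"ax":0,"ay":0,"az":0,"grip":20},{"x":0.2,"y":0,"z":0,"ax":0,"ay":0,"az":0,"grip":20},{"x":0.2,"y":0,"z":0,"ax":0,"ay":0,"az":0,"grip":20},{"x":0.2,"y":0,"z":0,"ax":0,"ay":0,"az":0,"grip":20},{"x":0.2,"y":0,"z":0,"ax":0,"ay":0,"az":0,"grip":20},{"x":0.2,"y":0,"z":0,"ax":0,"ay":0,"az":0,"grip":20},{"x":0.2,"y":0,"z":0,"ax":0,"ay":0,"az":0,"grip":20},{"x":0.1,"y":0,"z":0,"ax":0,"ay":0,"az":0,"grip":20},{"x":0,"y":0,"z":0,"ax":0,"ay":0,"az":0,"grip":20}]'; python3 rows.py 0.5457 -0.199 0.0498 -6.27
```

```text
clock: 16.9
position: [0.543, -0.2286, 0.0499]
tool_rot: [0.0, 0.745, 0.667, 0.0]
force: [0.9, 0.6, 6.2]
width: 0.0335
grasp_force: 40.0
t 16.9 pos [ 0.543  -0.2286  0.0499] closing -6.29 tilt [ 0.  0. -1.] F [0.9 0.6 6.2] w 0.0335 gf 40.0
tool shift units now [ 1.19 -0.02  0.  ] az units -0.004617596821412917
after turn [ 1.19 -0.02  0.  ]
```

```bash
for i in 1 2 3 4 5; do python3 -m inch '[{"x":0.09,"y":0,"z":0,"ax":0,"ay":0,"az":0,"grip":20},{"x":0.09,"y":0,"z":0,"ax":0,"ay":0,"az":0,"grip":20},{"x":0,"y":0,"z":0,"ax":0,"ay":0,"az":0,"grip":20}]'| grep -E 'pos|force: \[|wid'; done
```

```text
position: [0.5435, -0.2248, 0.0498]
force: [-0.9, -4.4, 4.8]
width: 0.0334
position: [0.544, -0.2205, 0.0499]
force: [0.3, -6.8, 4.5]
width: 0.0336
position: [0.5446, -0.2161, 0.0499]
force: [-0.0, -6.4, 3.3]
width: 0.0335
position: [0.545, -0.2116, 0.0498]
force: [-0.3, -6.1, 3.9]
width: 0.0337
position: [0.5455, -0.2071, 0.0499]
force: [0.1, -6.4, 5.2]
width: 0.0338
```

The push force rose at y ≈ −0.2265, which is 17 mm past the mouth. That puts the 4 mm gap at y ≈ −0.2005, agreeing with vision (−0.199).

```bash
python3 -m inch '[{"x":0.09,"y":0,"z":0,"ax":0,"ay":0,"az":0,"grip":20},{"x":0.09,"y":0,"z":0,"ax":0,"ay":0,"az":0,"grip":20},{"x":0.09,"y":0,"z":0,"ax":0,"ay":0,"az":0,"grip":20},{"x":0,"y":0,"z":0,"ax":0,"ay":0,"az":0,"grip":20},{"x":0,"y":0,"z":0,"ax":0,"ay":0,"az":0,"grip":20}]'
python3 - <<'E'
from rig import grab_frame
from h import *
import pickle
old=pickle.load(open('pre.pkl','rb'))['scene'];p=grab_frame('scene');t=grab_frame('top')
k=lambda i:cv2.resize(i['img'][190:290,300:390,::-1],(400,444),interpolation=cv2.INTER_CUBIC)
cv2.imwrite('pics/gap.png',np.hstack([k(old),k(p)]))
# rail rise by image shift of the rail patch along its top, relative to before
q=np.array([.56067,-.06278,1.4613])
u=proj(p,body(q,[(-.075,.04,.064),(-.075,.04,.068),(-.09,.06,.042),(-.09,.06,.046)]));print('px per 4mm',u[1]-u[0],u)
g=lambda i:cv2.cvtColor(i['img'],cv2.COLOR_RGB2GRAY)
x,y=np.round(u[0]).astype(int)
for dx,dy in((0,0),(-6,3),(4,5)):
    tm=g(old)[y+dy-6:y+dy+7,x+dx-8:x+dx+9];r=cv2.matchTemplate(g(p)[y+dy-14:y+dy+15,x+dx-14:x+dx+15],tm,cv2.TM_CCOEFF_NORMED)
    print(r.max().round(2),np.array(np.unravel_index(r.argmax(),r.shape))-[8,6])
E
```

```text
clock: 18.9
position: [0.5463, -0.2004, 0.0499]
tool_rot: [0.001, 0.745, 0.667, -0.0]
force: [0.0, -6.1, 4.6]
width: 0.0333
grasp_force: 40.0
px per 4mm [ 0.04393908 -1.17033055] [[356.08838695 242.16301424]
 [356.13232603 240.9926837 ]
 [367.19439171 248.6935203 ]
 [367.26431812 247.55349969]]
0.97 [-1  0]
1.0 [-1  0]
0.98 [-1  0]
```

View pics/gap.png

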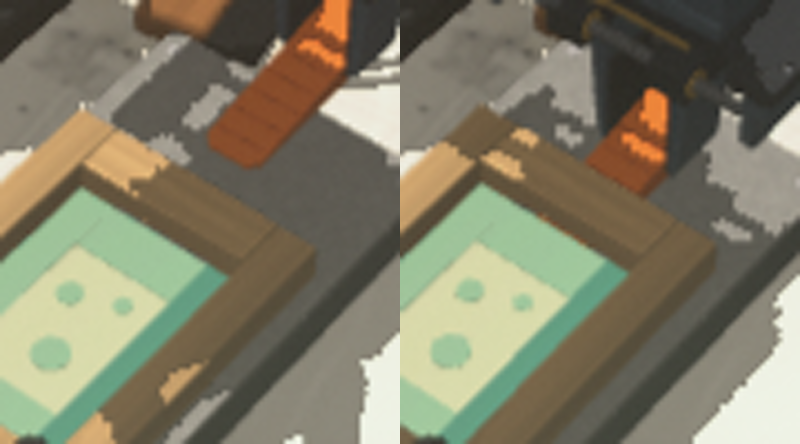

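The rail rose about 1 px (roughly 3.5–4 mm), and the wedge is under the notch with the fingers clear of the rail. This agrees with the travel since contact, so I'm handing in.

```bash
python3 -c "
from rig import job;print(job.hand_in())"
```

```text
the job is handed in; nothing more can be done
None
```

I turned the valve lever to about half open (camera fits 0.75–0.79 rad, half open being 0.785), then slid the wedge under the free rail until it had lifted about 4 mm. I handed in with the wedge still gripped and nothing else knowingly touched; the lift is estimated from wedge travel since contact and a roughly 1-pixel rise in the image.

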